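# Roll the sample vial into the pick-up bay

### The arm

A 7-joint arm with a two-finger parallel gripper is mounted at the origin on the work surface. World frame = base frame: x ahead of the robot, y to its left, z up, the work surface at z = 0. Lengths are in mm, angles in rad, forces in N, time in s.
With the tool pointing down it reaches from about 400 to 900 mm from the base axis. Payload 5.5 kg.
Tool frame: the origin (TCP) lies midway between the tips of the shut fingers; the grasp point (between the pads) lies 19 mm behind it; z points along the fingers, y is the line along which they close (so a half turn about z gives the same grasp; the last joint's range is limited). The gripper opens to 92 mm and grips with 3 to 60 N. Pads are 19 mm wide; open, the fingers measure 130 mm over their backs; the gripper's body (75 mm by 190 mm) begins 47 mm behind the grasp point.
Start: joints at [1.597, 0.501, -0.427, 1.55, 0.221, 1.138, -0.21], TCP at [152.521, -631.853, 192.529] pointing down, gripper open.
Joint ranges: [-2.88, 2.88], [-0.31, 2.03], [-1.54, 1.56], [0.2, 2.42], [-1.41, 4.55], [0.19, 2.02], [-2.57, 2.57]. Speed limits (rad/s): [2.57, 2.57, 3.14, 3.14, 3.14, 3.14, 3.14].

### API

Orientations are given as a 3x3 rotation matrix whose columns are the frame's x, y, z axes.
In Python, from rig import * gives the robot as it stands.
- The arm moves only by the tool drive_tool, never from a script. Its argument "steps" is a list of rows, each a list of 5 numbers: the gripper command: -1 is fully open, 1 is shut, values between are in proportion, then the shift along the tool's x, y, z in cm, then the turn about the tool's z in rad. A call has 1 to 20 rows; each row is the pose to reach, as a shift and turn from the pose commanded when the call began, along the tool's axes at that moment; what a row does not reach only later rows make up. A row lasts 1/10 s, in which the tool goes at most 50 mm and 8.59 degrees, less where a joint would pass 70% of its speed; a pose out of reach is approached as far as the arm can. A call with a gripper value outside its range is refused whole. The fingers move at their own pace and stop on an object; "squeeze" is the grip in N (left out, the last holds). Time passes only in rows, so rows that repeat a pose let the fingers close. It gives the time, the measured TCP pose, the force, the opening and the grip force at its end, in the units of the state.
- sense(): the state, without advancing time (a new reading comes with each control period).
- camera(name): name is "scene" or "top" or "wrist"; returns a dict with "image" (420x560x3 uint8, red, green, blue), "fx", "fy", "cx", "cy" (pixels), "extrinsics" (4x4, takes a point from world to camera coordinates). Camera axes: x right, y down, z forward; pixel columns grow to the right and rows downward; lengths in mm; the calibration is good to about 2 mm. The wrist camera is an equidistant fisheye: a pixel r from the principal point sees the ray r / f radians off the axis. A picture is of the moment at which its call begins. There is no depth.
- hand_in(): hands the job in; it is judged then, once.
The state is a dict: "t": time; "joint_pos": joint angles; "dq": joint speeds; "joint_efforts": joint torques, N m; "eef_pos": TCP position; "tool_rot": TCP orientation; "ft_force": force on the tool from outside, world axes, zero at the start; "ft_torque": the same for the moment, N m; "finger_gap": finger opening in mm; "gripper_force": force on a finger pad.
Only numpy, scipy, OpenCV 4.12 (cv2) and the standard library are available. Lean on these libraries where they do the work, as an engineer would, in place of code of your own. Each camera call takes 0.05 s, during which the arm holds its last target. There are 200 camera calls.

### The job

Pick up the paddle standing on the bench, lower it into the feed tray behind the larger of the two vials and gently roll that vial along its lane until it drops into the sunken bay at the far end. Leave the smaller vial in the other lane alone and do not touch the big vial with the gripper. Then stand the paddle upright on the bench again, off the tray, and let go.

Things in the scene. Friction and masses are not known exactly. Their poses are not given: they have to be found in the camera images.
- tray: Fixed feed tray, origin at bench level, x along its two lanes to the bay, z up. Lanes centred at y = +52 and -52 mm, 98 wide, walls 28 high. Lane floor 13 above the bench, from x = -170 (rear wall) to 100; there it steps down to the bay's dark floor, 8 above the bench, x = 100 to 132, closed by a white block 50 high, 40 thick. The big vial drops in as its centre passes x = 100 and rests at x = 110 to 118.
- vial: The larger vial: amber glass cylinder with white cap, 28 mm in diameter, 95 mm long, about 60 g, lying across one of the two lanes; it rolls easily. Origin at its centre, 27 mm above the bench on the lane floor and 22 mm in the bay. y is its long axis; x and z turn as it rolls.
- small_vial: The smaller vial, to be left alone: amber glass with a white cap, 20 mm in diameter and 60 mm long, lying across the other lane. Origin at its centre; its y axis is its long axis.
- paddle_center (a point): Centre of the loose paddle (50 mm above its foot), 150 g, standing on the bench near the tray's rear end. Grey block-shaped blade at the bottom, 30 mm thick (x), 60 wide (y), 40 high; on its middle a black upright handle 16 thick (x), 30 wide (y), from 40 to 100 mm above the foot. x is square to the two broad pushing faces, which are alike; z is up.
Not all that is in view belongs to the job. What is shaped like the vial but turquoise is not meant. What is shaped like the part that bears paddle_center but orange is not meant.

How it is judged:
By the outcome, as a careful person would: the job done as asked, in the order asked, and still so for the second after the job is handed in, with the robot touching nothing.
It also fails if it takes over 48 s, if anything falls off the work surface, if the arm or the gripper's body presses on something with over 40 N, if the wrist force passes 120 N, or if a joint passes its speed limit or range.

## Working session

There is one attempt and no reset: what is moved stays moved. The work goes in short steps, Python scripts to look and compute and a tool call to move; the robot and the scene stay as the last step left them, time stands still between calls to the robot, and variables do not carry over. Pictures are saved under pics/ and viewed, at most 10 in all, crops included, and the job is handed in when it is done.

Besides the shell and the picture viewer there is one more tool, called after "Call:" as name([rows], argument=value, ...), one row to a line, values as JSON. drive_tool: Moves the arm, as the interface text tells. Its arguments: {"type":"object","properties":{"steps":{"type":"array"},"squeeze":{"type":"number"}},"required":["steps"]}

```bash
mkdir -p pics
cat > h.py <<'E'
from rig import *
import numpy as np, cv2
def save(c,n): cv2.imwrite('pics/'+n,cv2.cvtColor(c['image'],cv2.COLOR_RGB2BGR))
def ray(c,u,v):
    E=np.array(c['extrinsics']);R=E[:3,:3];o=-R.T@E[:3,3]
    return o,R.T@np.array([(u-c['cx'])/c['fx'],(v-c['cy'])/c['fy'],1])
def onz(c,u,v,z):
    o,d=ray(c,u,v);return o+d*(z-o[2])/d[2]
def proj(c,p):
    E=np.array(c['extrinsics']);q=E[:3,:3]@np.array(p)+E[:3,3];return c['fx']*q[0]/q[2]+c['cx'],c['fy']*q[1]/q[2]+c['cy']
E
python3 - <<'E'
from h import *
s=sense();print(s['t'],s['eef_pos'],s['tool_rot'],s['ft_force'],s['finger_gap'])
for n in('scene','top'):
    c=camera(n);save(c,n+'0.png');np.save(n+'0.npy',c,allow_pickle=True);E=np.array(c['extrinsics']);print(n,-E[:3,:3].T@E[:3,3],c['fx'])
E
```

```text
0.0 [ 152.24613854 -631.12431211  191.45519566] [[ 9.72076495e-01  2.34663874e-01 -3.93138619e-04]
 [ 2.34664193e-01 -9.72074579e-01  1.93120914e-03]
 [ 7.10249615e-05 -1.96953857e-03 -9.99998058e-01]] [ 0.90850212 -0.12340746  0.24100053] 91.98481262399893
scene [890.97839006 268.34831261 698.87697904] 435.51278192455413
top [ 368.42088094 -138.51376628  924.24305387] 445.794559840621
```

View pics/top0.png

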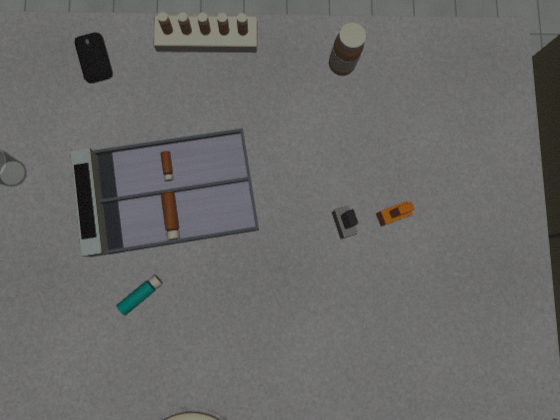

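View pics/scene0.png

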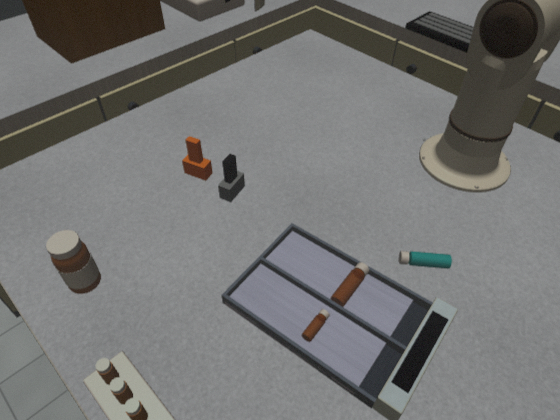

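The top view shows the tray with its bay and white block at the left (85,202) and its rear wall at the right (250,180).

Candidates for the **vial**:
- Big amber vial in the lower lane, (170,215). This is my choice.
- Small amber vial in the upper lane, (167,166).
- Turquoise decoy, (139,295).
- Rack vials, (205,25), and jar, (347,50).

Candidates for the **paddle**:
- Grey and black, (346,221). This is my choice.
- Orange decoy, (396,213).
- Black box, (94,57).

Run:
```python
from h import *
c=np.load('top0.npy',allow_pickle=True).item();s=np.load('scene0.npy',allow_pickle=True).item()
im=c['image'];hsv=cv2.cvtColor(im,cv2.COLOR_RGB2HSV)
print('base',proj(c,[0,0,0]))
# tray corners in top image at z=28
for n,u,v in (('rear-up',242,130),('rear-low',257,230),('mid rear',249,181),('block up far',72,151),('block low far',82,255)):
    print(n,onz(c,u,v,50 if 'block' in n else 28).round(1))
def comps(c,m,box):
    x0,y0,x1,y1=box;k=np.zeros(m.shape,np.uint8);k[y0:y1,x0:x1]=m[y0:y1,x0:x1]
    n,l,st,ce=cv2.connectedComponentsWithStats(k)
    i=1+np.argmax(st[1:,4]);p=np.argwhere(l==i)[:,::-1].astype(np.float32)
    return cv2.minAreaRect(p),st[i]
H,S,V=[hsv[...,i].astype(int) for i in range(3)]
amb=((S>120)&(H<20)).astype(np.uint8)
print('big',comps(c,amb,(150,188,190,245)));print('small',comps(c,amb,(150,145,185,185)))
blk=(V<45).astype(np.uint8);print('handle',comps(c,blk,(325,195,370,245)))
big=cv2.resize(im[190:250,320:425],None,fx=6,fy=6,interpolation=cv2.INTER_CUBIC)
b2=cv2.resize(s['image'][140:210,170:260],None,fx=6,fy=6,interpolation=cv2.INTER_CUBIC)
b3=cv2.resize(im[120:265,65:265],(630,457),interpolation=cv2.INTER_CUBIC)
cv2.imwrite('pics/c1.png',b3[...,::-1])
o=np.zeros((420,790,3),np.uint8);o[:360,:250]=0
a=cv2.resize(big,(380,217));o=np.zeros((430,760,3),np.uint8);o[:,:]=0
big=cv2.resize(im[195:245,325:370],(380,422),interpolation=cv2.INTER_CUBIC);o[:422,:380]=big
b2=cv2.resize(s['image'][150:205,210:255],(380,464),interpolation=cv2.INTER_CUBIC);o[:,380:]=b2[:430]
cv2.imwrite('pics/c0.png',o[...,::-1])
```

```text
base (np.float64(189.04420732286832), np.float64(469.8918660740801))
rear-up [ 669.8 -101.4   28. ]
rear-low [ 460.6 -132.1   28. ]
mid rear [ 561.5 -115.9   28. ]
block up far [618.  235.3  50. ]
block low far [411.5 205.   50. ]
big (((169.22108459472656, 210.71339416503906), (38.199440002441406, 12.541190147399902), 82.64761352539062), array([161, 192,  17,  39, 476], dtype=int32))
small (((165.9419708251953, 162.5068359375), (21.7908935546875, 8.29572868347168), 83.2901611328125), array([161, 152,  11,  22, 183], dtype=int32))
handle (((348.5500183105469, 218.65000915527344), (16.12761688232422, 13.281566619873047), 71.56504821777344), array([341, 210,  16,  19, 203], dtype=int32))
```

View pics/c0.png

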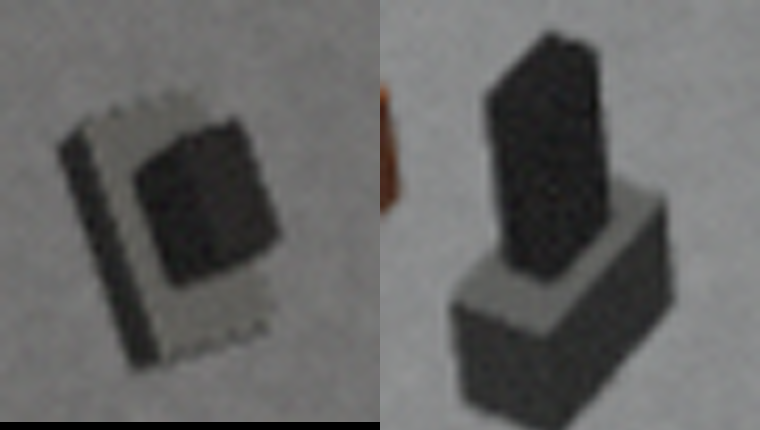

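View pics/c1.png

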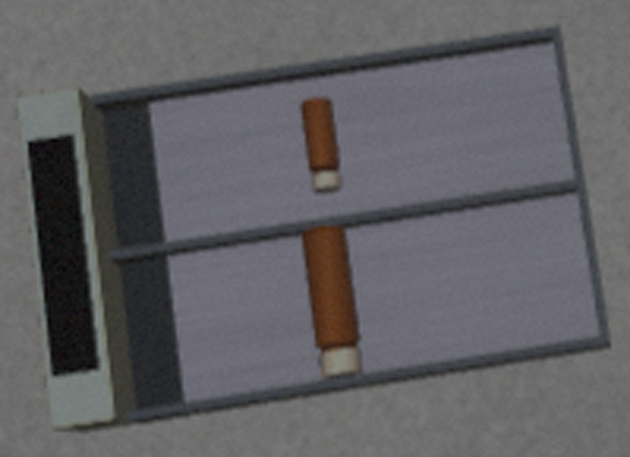

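The left panel of the close crop confirms the grey-bladed paddle with the black handle. Its blade-top corners sit at about (335.1,209.2), (344,238.2) and (357,234.1), and the handle-top right edge runs (353.4,209)–(358.4,223.2). The tray crop shows the big vial in the lower lane, spanning crop (322,228)–(341,375), and the small one in the upper lane.

```bash
cat > frame.py <<'E'
from h import *
c=np.load('top0.npy',allow_pickle=True).item();s=np.load('scene0.npy',allow_pickle=True).item()
P=lambda u,v,z:onz(c,u,v,z)[:2]
ru,rl,bu,bl=P(242,130,28),P(257.3,230,28),P(72,151,50),P(82,255,50)
tx=(bu+bl-ru-rl);tx/=np.linalg.norm(tx);ty=np.array([-tx[1],tx[0]])
o=(ru+rl+bu+bl)/4+2*tx
T=lambda p:(round((p-o)@tx,1),round((p-o)@ty,1))
W=lambda x,y:o+x*tx+y*ty
E
python3 - <<'E'
from frame import *
print('tray',o,tx,np.degrees(np.arctan2(tx[1],tx[0])))
C=lambda x,y:(65+x/3.15,120+y/3.15)
for n,x,y,z in (('divider/block',112,254,28),('div/rear',578,186,28),('step up',152,100,13),('step low',183,403,13),('bigA',322,228,34),('bigcap',341,375,34),('big mid L',312,290,27),('big mid R',351,290,27),('smallA',316,98,23),('smallcap',327,190,23),('rear in up',553,42,28),('rear in low',600,342,28)):
    print(n,T(P(*C(x,y),z)))
D=lambda x,y:(325+x/8.44,195+y/8.44)
a,b,d=[P(*D(*q),40) for q in((85,120),(160,365),(270,330))]
print('blade',a,b,d,np.linalg.norm(a-b),np.linalg.norm(b-d),'centre',(a+d)/2,'yaw wide',np.degrees(np.arctan2(*(a-b)[::-1])))
e,f=P(*D(240,120),100),P(*D(282,238),100);print('handle edge',e,f,np.linalg.norm(e-f),'yaw',np.degrees(np.arctan2(*(e-f)[::-1])),'mid',(e+f)/2)
# scene view
G=lambda x,y:onz(s,210+x/8.44,150+y/8.44,40)[:2]
q=[G(450,300) if 0 else G(450-380,305),G(545-380,335),G(662-380,195)];print('scene blade',q,np.linalg.norm(q[0]-q[1]),np.linalg.norm(q[1]-q[2]),(q[0]+q[2])/2)
E
```

```text
tray [539.65627868  53.56669609] [-0.14794938  0.98899493] 98.50810873015966
divider/block (np.float64(130.2), np.float64(-1.0))
div/rear (np.float64(-170.4), np.float64(-0.7))
step up (np.float64(98.8), np.float64(-103.2))
step low (np.float64(100.6), np.float64(98.9))
bigA (np.float64(-4.7), np.float64(3.4))
bigcap (np.float64(-4.8), np.float64(98.8))
big mid L (np.float64(7.8), np.float64(41.0))
big mid R (np.float64(-16.7), np.float64(44.8))
smallA (np.float64(-9.4), np.float64(-85.6))
smallcap (np.float64(-8.9), np.float64(-23.4))
rear in up (np.float64(-168.5), np.float64(-99.1))
rear in low (np.float64(-169.3), np.float64(102.3))
blade [ 500.68415634 -289.49020885] [ 441.96572445 -305.75994837] [ 450.14881766 -332.26581746] 60.930769464913425 27.74029760160098 centre [ 475.416487   -310.87801316] yaw wide 15.487021467519611
handle edge [ 491.60117943 -313.97871406] [ 465.08088875 -322.49627214] 27.854525903115867 yaw 17.80553129544423 mid [ 478.34103409 -318.2374931 ]
scene blade [array([ 509.33970262, -309.5902186 ]), array([ 498.75530589, -284.26695137]), array([ 442.58237747, -303.57757345])] 27.44626235575092 59.39947822214838 [ 475.96104004 -306.58389603]
```

Call:
drive_tool([
  [-1, 5, -3, 0, -0.065],
  [-1, 10, -6, 0, -0.065],
  [-1, 14, -8.5, 0, -0.065],
  [-1, 18, -11, 1, -0.065],
  [-1, 22, -13.5, 2, -0.065],
  [-1, 26, -16, 3, -0.065],
  [-1, 30, -18.5, 4, -0.065],
  [-1, 34, -21, 5, -0.065],
  [-1, 37, -22.7, 5.5, -0.065],
  [-1, 39, -23.7, 6.2, -0.065],
  [-1, 39, -23.7, 6.2, -0.065],
  [-1, 39, -23.7, 6.2, -0.065],
])

```text
t: 1.3
eef_pos: [475.6, -309.6, 130.0]
tool_rot: [[0.954, 0.298, -0.001], [0.298, -0.954, 0.0], [-0.001, -0.001, -1.0]]
ft_force: [0.1, -0.4, 0.4]
finger_gap: 91.9
gripper_force: 0.0
```

Run:
```python
from h import *
s=sense();print(s['t'],s['eef_pos'],s['tool_rot'].round(4) if hasattr(s['tool_rot'],'round') else s['tool_rot'])
c=camera('wrist');save(c,'w1.png');np.save('w1.npy',c,allow_pickle=True);print(c['fx'],c['cx'],c['cy'])
# predicted handle top corners via fisheye
E=np.array(c['extrinsics']);a=np.radians(107.3);x=np.array([np.cos(a),np.sin(a)]);y=np.array([-x[1],x[0]])
for sx,sy in((8,15),(8,-15),(-8,-15),(-8,15)):
    p=np.r_[np.array([476,-310])+sx*x+sy*y,100]
    q=E[:3,:3]@p+E[:3,3];r=np.hypot(q[0],q[1]);t=np.arctan2(r,q[2]);print(c['cx']+c['fx']*t*q[0]/r,c['cy']+c['fx']*t*q[1]/r)
```

```text
1.3 [ 475.58820359 -309.63223108  129.99549188] [[ 9.544e-01  2.985e-01 -1.300e-03]
 [ 2.985e-01 -9.544e-01  5.000e-04]
 [-1.100e-03 -9.000e-04 -1.000e+00]]
325.19226210127806 281.69679003362097 211.95670030879432
271.6615540332219 244.52182593387678
271.37308613730266 204.22018731481677
294.1997697014412 204.26425482968415
293.6980551209576 244.5603248459409
```

View pics/w1.png

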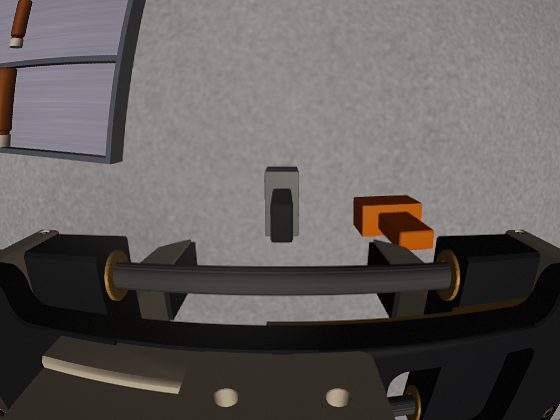

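The wrist view shows the handle top at columns 271–293 and rows ~204–242, which matches the prediction within ~1 mm. The orange decoy is at (395,220), close to the right finger, so I'll narrow the gripper before descending.

Call:
drive_tool([
  [0, 0, 0, 0, 0],
  [0, 0, 0, 0, 0],
  [0, 0, 0, 0, 0],
  [0, 0, 0, 2.5, 0],
  [0, 0, 0, 5, 0],
  [0, 0, 0, 6.5, 0],
  [0, 0, 0, 7.4, 0],
  [0, 0, 0, 7.4, 0],
  [1, 0, 0, 7.4, 0],
  [1, 0, 0, 7.4, 0],
  [1, 0, 0, 7.4, 0],
  [1, 0, 0, 7.4, 0],
  [1, 0, 0, 7.4, 0],
  [1, 0, 0, 7.4, 0],
], squeeze=30)

```text
t: 2.75
eef_pos: [476.4, -310.1, 57.1]
tool_rot: [[0.955, 0.297, 0.001], [0.297, -0.955, -0.0], [0.0, 0.001, -1.0]]
ft_force: [-0.5, 0.5, 3.7]
finger_gap: 15.6
gripper_force: 30.0
```

Call:
drive_tool([
  [1, 0, 0, -2, 0],
  [1, 0, 0, -4.5, 0],
  [1, 0, 0, -7, 0],
  [1, 1.5, -4, -7, 0.05],
  [1, 3, -8, -7, 0.1],
  [1, 4.5, -12, -7, 0.153],
  [1, 6, -16, -7, 0.153],
  [1, 7.7, -20, -7, 0.153],
  [1, 9.3, -24, -7, 0.153],
  [1, 10.4, -26.3, -7, 0.153],
  [1, 10.75, -27.2, -7, 0.153],
  [1, 10.75, -27.2, -5.5, 0.153],
  [1, 10.75, -27.2, -4.5, 0.153],
  [1, 10.75, -27.2, -4.5, 0.153],
  [1, 10.75, -27.2, -4.5, 0.153],
])

```text
t: 4.25
eef_pos: [497.0, -19.9, 100.6]
tool_rot: [[0.989, 0.146, -0.002], [0.146, -0.989, -0.0], [-0.002, -0.0, -1.0]]
ft_force: [0.3, 0.3, -0.9]
finger_gap: 15.4
gripper_force: 30.0
```

Run:
```python
from frame import *
s=sense();print(s['t'],s['eef_pos'],s['ft_force'],T(np.array(s['eef_pos'][:2])))
a=camera('scene');b=camera('wrist');save(b,'w2.png');save(a,'s2.png')
o_=np.zeros((420,800,3),np.uint8);o_[:,:400]=cv2.resize(b['image'],(400,300))[:1].mean()*0
o_[:420,:380]=cv2.resize(a['image'][200:420,220:470-51],(380,420));o_[:315,380:]=cv2.resize(b['image'],(420,315))
cv2.imwrite('pics/m2.png',o_[...,::-1])
```

```text
4.25 [496.98263708 -19.87422741 100.57678878] [ 0.26778293  0.32896305 -0.89676236] (np.float64(-66.3), np.float64(53.1))
```

View pics/m2.png

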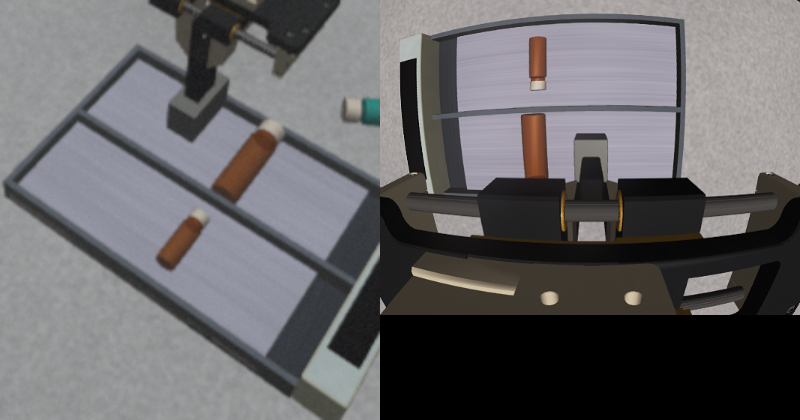

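The left panel shows the paddle upright in the big vial's lane at (197,105), behind that vial at (248,160). The wrist view on the right agrees. Next I lower it and push slowly.

Call:
drive_tool([
  [1, 0, 0, 1, 0],
  [1, 0, 0, 2, 0],
  [1, 0, 0, 2.6, 0],
  [1, 0, 0, 2.8, 0],
  [1, 0, 0, 2.8, 0],
  [1, 0, -0.6, 2.8, 0],
  [1, 0, -1.2, 2.8, 0],
  [1, 0, -1.8, 2.8, 0],
  [1, 0, -2.2, 2.8, 0],
  [1, 0, -2.5, 2.8, 0],
  [1, 0, -2.7, 2.8, 0],
  [1, 0, -2.9, 2.8, 0],
  [1, 0, -3.1, 2.8, 0],
  [1, 0, -3.3, 2.8, 0],
  [1, 0, -3.5, 2.8, 0],
  [1, 0, -3.7, 2.8, 0],
  [1, 0, -3.9, 2.8, 0],
  [1, 0, -4.1, 2.8, 0],
  [1, 0, -4.3, 2.8, 0],
  [1, 0, -4.5, 2.8, 0],
])

```text
t: 6.35
eef_pos: [491.1, 26.3, 73.5]
tool_rot: [[0.989, 0.148, 0.0], [0.148, -0.989, 0.0], [0.0, 0.0, -1.0]]
ft_force: [0.7, -0.3, -0.7]
finger_gap: 15.5
gripper_force: 30.0
```

```bash
cat > v.py <<'E'
from frame import *
import sys
s=sense();print(s['t'],s['eef_pos'],s['ft_force'],T(np.array(s['eef_pos'][:2])))
a=camera('scene');save(a,sys.argv[1]+'.png');hsv=cv2.cvtColor(a['image'],cv2.COLOR_RGB2HSV)
m=((hsv[...,1]>110)&(hsv[...,0]<20)).astype(np.uint8);m[:225]=0;m[:,:290]=0
n,l,st,ce=cv2.connectedComponentsWithStats(m)
for i in range(1,n):
    if st[i,4]>80: print(ce[i],st[i],T(onz(a,*ce[i],30)[:2]))
E
python3 v.py s3
```

```text
6.35 [491.11798042  26.34790673  73.53421404] [ 0.73149708 -0.31496996 -0.71888689] (np.float64(-19.7), np.float64(52.0))
[354.32830189 288.48867925] [338 272  32  36 530] (np.float64(11.1), np.float64(45.6))
[314.30268199 326.01915709] [303 314  23  25 261] (np.float64(-4.3), np.float64(-59.7))
```

Call:
drive_tool([
  [1, 0, -0.25, 0, 0],
  [1, 0, -0.5, 0, 0],
  [1, 0, -0.8, 0, 0],
  [1, 0, -1.1, 0, 0],
  [1, 0, -1.4, 0, 0],
  [1, 0, -1.7, 0, 0],
  [1, 0, -2.0, 0, 0],
  [1, 0, -2.3, 0, 0],
  [1, 0, -2.6, 0, 0],
  [1, 0, -2.9, 0, 0],
  [1, 0, -3.2, 0, 0],
  [1, 0, -3.5, 0, 0],
  [1, 0, -3.8, 0, 0],
  [1, 0, -4.1, 0, 0],
  [1, 0, -4.4, 0, 0],
  [1, 0, -4.7, 0, 0],
  [1, 0, -5.0, 0, 0],
  [1, 0, -5.3, 0, 0],
  [1, 0, -5.6, 0, 0],
  [1, 0, -5.9, 0, 0],
])

```text
t: 8.4
eef_pos: [482.3, 84.8, 73.5]
tool_rot: [[0.989, 0.148, 0.0], [0.148, -0.989, -0.0], [0.0, 0.0, -1.0]]
ft_force: [-0.5, 0.1, -0.8]
finger_gap: 15.6
gripper_force: 30.0
```

```bash
python3 v.py s4
```

```text
8.4 [482.34059311  84.77754722  73.54234198] [-0.483027    0.14533082 -0.75050122] (np.float64(39.3), np.float64(52.1))
[383.46127946 306.24915825] [367 288  32  39 594] (np.float64(70.1), np.float64(45.2))
[314.36434109 325.89922481] [303 314  23  25 258] (np.float64(-4.3), np.float64(-59.4))
```

Call:
drive_tool([
  [1, 0, -0.2, 0, 0],
  [1, 0, -0.4, 0, 0],
  [1, 0, -0.6, 0, 0],
  [1, 0, -0.8, 0, 0],
  [1, 0, -1.0, 0, 0],
  [1, 0, -1.2, 0, 0],
  [1, 0, -1.4, 0, 0],
  [1, 0, -1.6, 0, 0],
  [1, 0, -1.8, 0, 0],
  [1, 0, -2.0, 0, 0],
  [1, 0, -2.2, 0, 0],
  [1, 0, -2.4, 0, 0],
  [1, 0, -2.6, 0, 0],
  [1, 0, -2.8, 0, 0],
  [1, 0, -3.0, 0, 0],
  [1, 0, -3.2, 0, 0],
  [1, 0, -3.4, 0, 0],
  [1, 0, -3.5, 0, 0],
  [1, 0, -3.5, 0, 0],
  [1, 0, -3.5, 0, 0],
])

```text
t: 10.45
eef_pos: [477.2, 119.1, 73.5]
tool_rot: [[0.989, 0.148, 0.0], [0.148, -0.989, -0.0], [-0.0, 0.0, -1.0]]
ft_force: [0.9, -0.5, -1.5]
finger_gap: 15.4
gripper_force: 30.0
```

```bash
python3 v.py s5; python3 -c "
import cv2;i=cv2.imread('pics/s5.png')[200:420,280:480];cv2.imwrite('pics/s5c.png',cv2.resize(i,(540,594)))"
```

```text
10.45 [477.20126238 119.11473345  73.52658071] [ 0.92982122 -0.50444731 -1.52339716] (np.float64(74.1), np.float64(52.1))
[409.79499218 324.09859155] [393 305  33  41 639] (np.float64(121.9), np.float64(41.9))
[314.36293436 325.96138996] [303 314  23  26 259] (np.float64(-4.3), np.float64(-59.5))
```

View pics/s5c.png

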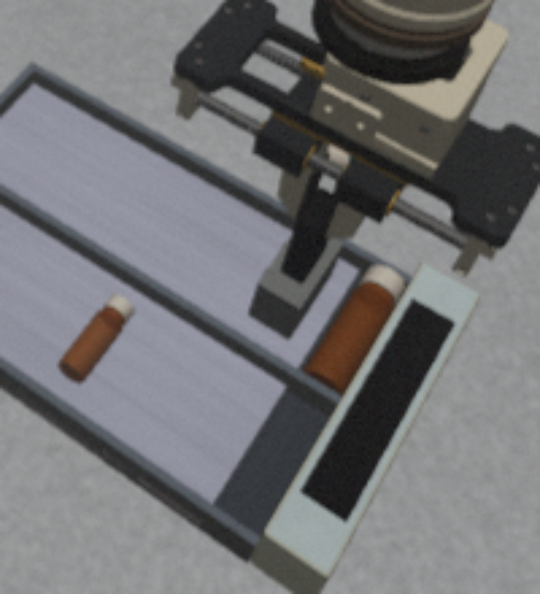

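The vial lies in the bay against the white block at (355,330) in the crop, and the small vial hasn't moved from (97,338). I back off, lift, and carry the paddle to free bench at about (478,-250).

Call:
drive_tool([
  [1, 0, 0.5, 0, 0],
  [1, 0, 1, -1, 0],
  [1, 0, 1.5, -3, 0],
  [1, 0, 2, -5.5, 0],
  [1, 0, 4, -6, 0],
  [1, -0.5, 8, -6, 0],
  [1, -1, 12, -6, 0],
  [1, -2, 16, -6, 0],
  [1, -3, 20, -6, 0],
  [1, -4, 24, -6, 0],
  [1, -4.5, 28, -6, 0],
  [1, -5, 32, -6, 0],
  [1, -5.4, 35, -6, 0],
  [1, -5.4, 36.5, -6, 0],
  [1, -5.4, 36.5, -4, 0],
  [1, -5.4, 36.5, -1.5, 0],
  [1, -5.4, 36.5, 0.5, 0],
  [1, -5.4, 36.5, 1, 0],
  [1, -5.4, 36.5, 1, 0],
])

```text
t: 12.4
eef_pos: [477.7, -248.7, 63.3]
tool_rot: [[0.989, 0.149, -0.001], [0.149, -0.989, 0.001], [-0.001, -0.002, -1.0]]
ft_force: [0.3, -0.1, -0.9]
finger_gap: 15.2
gripper_force: 30.0
```

Call:
drive_tool([
  [1, 0, 0, 0.2, 0],
  [1, 0, 0, 0.4, 0],
  [1, 0, 0, 0.5, 0],
  [1, 0, 0, 0.6, 0],
  [1, 0, 0, 0.65, 0],
  [1, 0, 0, 0.7, 0],
  [1, 0, 0, 0.7, 0],
  [1, 0, 0, 0.7, 0],
])

```text
t: 13.2
eef_pos: [478.2, -250.0, 57.1]
tool_rot: [[0.989, 0.148, 0.0], [0.148, -0.989, -0.0], [0.0, 0.001, -1.0]]
ft_force: [-2.0, 0.9, 6.3]
finger_gap: 15.7
gripper_force: 30.0
```

Call:
drive_tool([
  [0.5, 0, 0, 0.7, 0],
  [0.3, 0, 0, 0.7, 0],
  [0, 0, 0, 0.7, 0],
  [0, 0, 0, 0.7, 0],
  [0, 0, 0, 0.7, 0],
  [0, 0, 0, 0.7, 0],
  [0, 0, 0, -1, 0],
  [0, 0, 0, -3, 0],
  [0, 0, 0, -6, 0],
  [0, 0, 0, -10, 0],
  [0, 0, 0, -13, 0],
  [0, -4, 2, -15, 0],
  [0, -8, 4, -15, 0],
  [0, -8, 4, -15, 0],
  [0, -8, 4, -15, 0],
])

```text
t: 14.7
eef_pos: [403.7, -302.2, 206.7]
tool_rot: [[0.989, 0.145, 0.0], [0.145, -0.989, -0.001], [-0.0, 0.001, -1.0]]
ft_force: [0.9, -0.4, -0.1]
finger_gap: 46.1
gripper_force: 0.0
```

```bash
python3 v.py s6; python3 -c "
import cv2;i=cv2.imread('pics/s6.png');cv2.imwrite('pics/s6c.png',i)"
```

```text
14.7 [ 403.72672417 -302.2355224   206.74390302] [ 0.93478161 -0.39434711 -0.08621317] (np.float64(-331.8), np.float64(187.1))
[409.80793651 324.08571429] [393 305  33  41 630] (np.float64(121.9), np.float64(41.9))
[314.28409091 326.11363636] [303 314  23  27 264] (np.float64(-4.2), np.float64(-59.8))
```

View pics/s6.png

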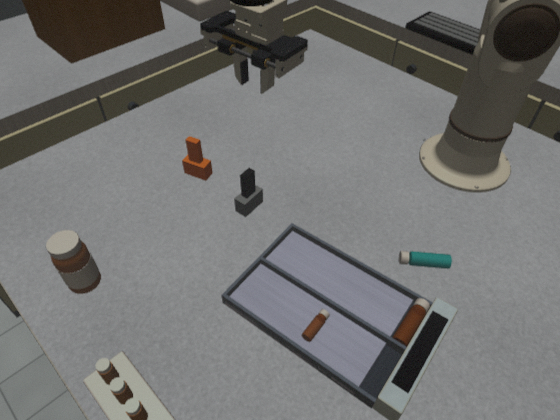

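The paddle stands upright on the bench at (248,195), off the tray. The big vial rests in the bay at (411,322), the small vial and decoys haven't moved, and the gripper is clear.

```bash
python3 -c "
from rig import *
print(hand_in())"
```

```text
the job is handed in; nothing more can be done
None
```

The big vial is in the sunken bay, the small vial is untouched, and the paddle is back upright on the bench clear of the tray; I handed the job in at about 15 s.

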